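# Rack a pigment vial and close the heavy-lidded desiccator

## Robot

A 6-joint arm with a two-finger parallel gripper is mounted at the origin on a cart in front of the work surface, level with it; the furniture and walls round the work are solid. World frame = base frame: x ahead of the robot, y to its left, z up, the work surface at z = 0. Lengths are in m, angles in rad, forces in N, time in s.
With the tool pointing down it reaches from about 0.25 to 0.775 m from the base axis. Payload 4 kg.
Tool frame: the origin (TCP) lies between the finger pads; the fingertips stand 25 mm ahead of it and the grasp point (between the pads) lies 6 mm ahead of it (robot.tip_reach is the distance from the TCP to the fingertips, in m); z points along the fingers, y is the line along which they close (so a half turn about z gives the same grasp; the last joint's range is limited). The gripper opens to 94 mm and grips with 3 to 60 N. Pads are 16 mm wide; open, the fingers measure 119 mm over their backs; the gripper's body (75 mm by 177 mm) begins 78 mm behind the grasp point.
Start: joints at [-1.392, 0.087, 1.371, -0, 1.684, -0.103], TCP at [0.153, -0.528, 0.201] pointing down, gripper open.
Joint ranges: [-3.1, 3.1], [-0.76, 2.03], [0.27, 2.55], [-1.08, 4.22], [0.17, 2.65], [-2.57, 2.57]. Speed limits (rad/s): [2.79, 2.79, 3.14, 3.14, 3.14, 3.14].

## Interface

Orientations are given as [roll, pitch, yaw] about the fixed x, y, z axes, in that order (R = Rz(yaw) Ry(pitch) Rx(roll)).
In Python, from bench import sensors, snapshot, camera_info, ticket, robot gives the robot as it stands.
- The arm moves only by the tool arm_command, never from a script. Its argument "plan" is a list of rows, each an object with "grip": the closure, from -1 (fully open) to 1 (shut); "slide": the shift along the tool's x, y, z normalised to -1 to 1, where 1 is 500 mm, a list of three; "spin": the turn about the tool's z normalised to -1 to 1, where 1 is 5 degrees. A call has 1 to 10 rows; each row shifts and turns the commanded pose from where the row before left it, along the tool's axes as they then stand; what a row does not reach is not made up. A row lasts 1/8 s, in which the tool goes at most 62.5 mm and 10.7 degrees, less where a joint would pass 70% of its speed; a pose out of reach is approached as far as the arm can. A call with a number of a shift or a turn outside -1 to 1 is refused whole. A call with a gripper value outside its range is refused whole. The fingers move at their own pace and stop on an object; the grip force is fixed at half the most. Time passes only in rows, so rows that do not move let the fingers close. It gives the time, the measured TCP pose, the force, the opening and the grip force at its end, in the units of the state.
- sensors.get_obs(): the state, without advancing time (a new reading comes with each control period).
- snapshot(name): name is "side" or "top" or "wrist"; returns the picture (400x640x3 uint8, red, green, blue); there is no depth.
- camera_info(name): a dict with "fx", "fy", "cx", "cy" (pixels), "position" and "rotation" of the camera in the world. Camera axes: x right, y up, looking along -z (the intrinsics and any distortion apply to the point x, -y, -z); pixel columns grow to the right and rows downward; lengths in m; the calibration is good to about 2 mm. A picture is of the moment at which its call begins: read the wrist's pose just before it. camera_info takes no time and is no camera call; for the wrist camera it gives the pose at the moment of the call.
- ticket.close_job(): hands the job in; it is judged then, once.
The state is a dict: "time": time; "joint_positions": joint angles; "qvel": joint speeds; "joint_torque": joint torques, N m; "tool_pos": TCP position; "ee_rot": TCP orientation; "wrist_force": force on the tool from outside, world axes, zero at the start; "wrist_torque": the same for the moment, N m; "width": finger opening in m; "finger_force": force on a finger pad.
Only numpy, scipy, OpenCV 4.12 (cv2) and the standard library are available. Lean on these libraries where they do the work, as an engineer would, in place of code of your own. Each camera call takes 0.05 s, during which the arm holds its last target. There are 200 camera calls.

## Task

Stand the pigment vial from the bench in the empty middle hole of the rack inside the open desiccator box. Then bring the box's heavy cover down under control, never letting it drop, and press on its handle until the catch has pulled the cover down onto the seal, but never bear on the closed cover with more than about 20 N. Leave the two vials already in the rack standing where they are.

Things in the scene. Friction and masses are not known exactly. Their poses are not given: they have to be found in the camera images.
- vial_mid (a point): Screw-capped glass vial of pigment, 23 mm across, 51 mm tall, 30 g, standing alone on the bench to the right of the box. The point is its centre, 25.5 mm above its base. Grip the glass, i.e. the lower 40 mm; the cap above that gives no hold.
- vial_left_mid (a point): Vial of the same size already in the left hole of the rack (80 mm left of the middle hole); the point is its centre. It stays where it is.
- vial_right_mid (a point): Vial of the same size already in the right hole of the rack (80 mm right of the middle hole); the point is its centre. It stays where it is.
- seat (a point): Centre of the middle hole of the white rack strip, on the floor of the box, where the vial's base stands. The hole is 27 mm wide, the strip 12 mm high: a standing vial rises 39 mm out of it. x points to the hinge, y to the left along the box, z up. The open box's front wall is 55 mm in front of this point and 75 to 84 mm higher.
- cover_bar (a point): Middle of the cover's bar handle: a level steel bar 12 mm thick, 130 mm long, 38 mm beyond the cover's free edge on two arms (106 mm clear between them), 212 mm from the hinge axis. Cover shut, it lies in front of the box just above rim height with 30 mm clear behind it. Its axes are the cover's: x to the hinge, y along the bar.
- cover_hinge (a point): Middle of the cover's hinge axis, along the back top edge of the box, 85 mm above the bench and 111 mm behind the middle hole; the axis runs level along y, x points to the back.
- cover (a joint): Angle of the cover (aluminium frame with clear pane, 174 x 260 x 12 mm, 0.64 to 1 kg): 0 is level, it grows as it opens, 1.38 to 1.55 at the start. Stiff hinges hold it while steep; somewhere between 1.2 and 0.9 its weight wins and it would drop. Let down, it rests on the catch, not yet shut, at 0.05 to 0.12; shut on its seal it reads between -0.01 and 0.055, differing from box to box.
- chamber: Grey steel box 170 deep x 260 wide x 85 mm high, fixed; origin under its centre, x to hinge. The rim trim carries the black seal and, inside the front, a spring roller catch for the tongue under the cover; it is set up to 9 mm higher on some boxes. Pressed on the bar, the catch resists with 7 to 16 N, eases, and lets the cover fall the last 3 to 6 mm onto the firm seal; easing alone is not yet shut.
Things that resemble listed ones, but are neither listed nor needed, are in the scene too. What is shaped like the part that bears vial_mid but yellow is not meant.

How it is judged:
By the outcome, as a careful person would: the job done as asked, in the order asked, and still so for the second after the job is handed in, with the robot touching nothing.
It also fails if it takes over 72 s, if anything falls off the work surface, if the arm or the gripper's body presses on something with over 40 N, if the wrist force passes 120 N, or if a joint passes its speed limit or range.

## Working session

There is one attempt and no reset: what is moved stays moved. The work goes in short steps, Python scripts to look and compute and a tool call to move; the robot and the scene stay as the last step left them, time stands still between calls to the robot, and variables do not carry over. Pictures are saved under pics/ and viewed, at most 10 in all, crops included, and the job is handed in when it is done.

Besides the shell and the picture viewer there is one more tool, called as name([rows], argument=value, ...), one row to a line, values as JSON. arm_command: Moves the arm, as the interface text tells. Scaled input: -1 to 1 covers 500 mm each way for a shift and 5 degrees each way for a turn. Its arguments: {"type":"object","properties":{"plan":{"type":"array","items":{"type":"object","properties":{"grip":{"type":"number"},"slide":{"type":"array","items":{"type":"number"}},"spin":{"type":"number"}}}}},"required":["plan"]}

```bash
mkdir -p pics; ls; python3 - <<'E'
from bench import sensors, snapshot, camera_info, robot
import cv2,numpy as np
np.set_printoptions(precision=4,suppress=True)
for n in ("side","top"):
    im=snapshot(n); cv2.imwrite(f"pics/{n}0.png",im[:,:,::-1])
    print(n,camera_info(n))
print(camera_info("wrist")); print(sensors.get_obs(), robot.tip_reach)
E
```

```text
pics
side {'fx': 368.5261068810913, 'fy': 368.5261068810913, 'cx': 322.72992467311786, 'cy': 195.10274630654158, 'position': array([ 0.4081, -0.7558,  0.5462]), 'rotation': array([ 1.052 , -0.0251, -0.1532])}
top {'fx': 483.54158417030453, 'fy': 483.54158417030453, 'cx': 314.33556276268405, 'cy': 195.14105159386452, 'position': array([0.4425, 0.0067, 1.0911]), 'rotation': array([ 0.1112,  0.0043, -1.5929])}
{'fx': 340.2838751205209, 'fy': 340.2838751205209, 'cx': 318.0182906785795, 'cy': 199.40487984575242, 'position': array([ 0.2184, -0.5094,  0.3826]), 'rotation': array([-0.2378,  0.0021, -1.2878])}
{'time': 0.1, 'joint_positions': array([-1.3921,  0.0879,  1.3721,  0.    ,  1.6836, -0.1031]), 'qvel': array([-0.0012, -0.0016, -0.0032, -0.0005, -0.0011,  0.0011]), 'joint_torque': array([  0.0009, -34.1251, -30.3303,   0.0719,   0.0305,  -0.0001]), 'tool_pos': array([ 0.1529, -0.5278,  0.1996]), 'ee_rot': array([-3.1397, -0.0002,  0.2818]), 'wrist_force': array([ 0.2651, -0.0046, -0.4183]), 'wrist_torque': array([-0.0031, -0.023 , -0.0243]), 'finger_force': 0.0, 'width': 0.09402143022293424} 0.025
```

View pics/side0.png

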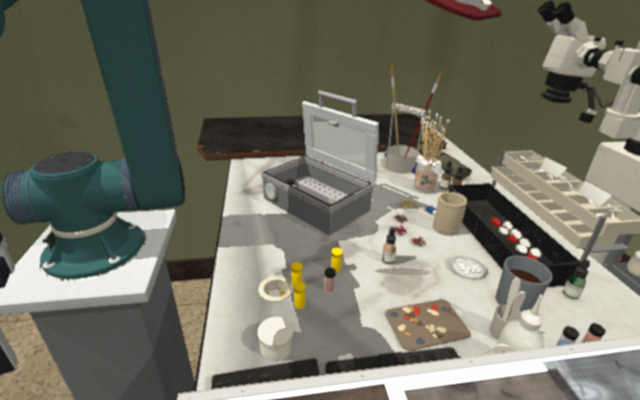

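View pics/top0.png

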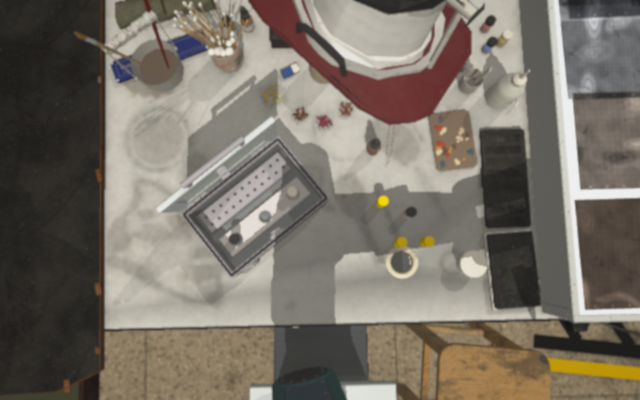

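The side view shows the open box at about (320,185) and three yellow-capped vials at (296,275), (300,294) and (337,260). A dark-capped pinkish vial stands at (330,279) and a dropper bottle at (389,246). In the top view the dark-capped vial is at (411,212), the yellow ones at (384,201), (401,242) and (428,241), the dropper bottle at (373,145), and the box at about (257,205). Of these I choose the dark-capped vial, since it stands alone right of the box and isn't yellow. I'll check it in one close crop.

```bash
cat > h.py <<'E'
import numpy as np,cv2
from scipy.spatial.transform import Rotation as Ro
from bench import sensors, snapshot, camera_info
np.set_printoptions(precision=4,suppress=True)
def ray(ci,u,v):
    d=np.array([(u-ci['cx'])/ci['fx'],-(v-ci['cy'])/ci['fy'],-1.])
    return np.array(ci['position']),Ro.from_euler('xyz',ci['rotation']).apply(d)
def onz(ci,u,v,z):
    p,d=ray(ci,u,v); return p+d*(z-p[2])/d[2]
def tri(c1,a,c2,b):
    p,d=ray(c1,*a);q,e=ray(c2,*b)
    s=np.linalg.lstsq(np.c_[d,-e],q-p,rcond=None)[0]
    return (p+s[0]*d+q+s[1]*e)/2,np.linalg.norm(p+s[0]*d-q-s[1]*e)
def px(ci,P):
    c=Ro.from_euler('xyz',ci['rotation']).inv().apply(np.array(P)-ci['position'])
    return ci['cx']-ci['fx']*c[0]/c[2], ci['cy']+ci['fy']*c[1]/c[2]
E
python3 - <<'E'
from h import *
a=cv2.imread('pics/top0.png');b=cv2.imread('pics/side0.png')
R=lambda i,x,y,w,h,s:cv2.resize(i[y:y+h,x:x+w],None,fx=s,fy=s,interpolation=cv2.INTER_CUBIC)
A=R(a,150,60,200,240,2.5)[:600]  # 500x600
B=R(b,250,80,150,150,2); C=R(b,270,235,100,100,3)
out=np.zeros((600,800,3),np.uint8); out[:,:500]=A; out[:300,500:]=B; out[300:,500:]=C
cv2.imwrite('pics/crop.png',out)
t=camera_info('top');s=camera_info('side')
print(tri(t,(411,212),s,(330,271)))
for n,u in dict(yl=(384,201),y2=(401,242),y3=(428,241)).items(): print(n,onz(t,*u,.051))
E
```

```text
(array([ 0.5196, -0.1996,  0.0477]), np.float64(0.0036509822024614934))
yl [ 0.5426 -0.1415  0.051 ]
y2 [ 0.4537 -0.1745  0.051 ]
y3 [ 0.4546 -0.2323  0.051 ]
```

View pics/crop.png

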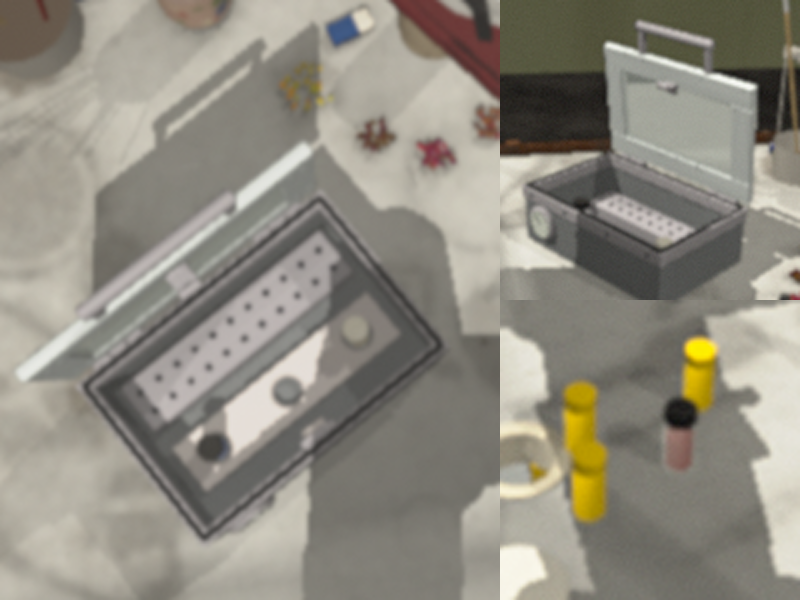

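The crop confirms it: a dark-capped pinkish vial, not yellow, at side (330,279). The box's middle hole is at top (265,216), with vial caps at (235,238) and (292,192). The bar's ends are at top (184,185) and (243,139), and at side (319,91) and (356,102).

```bash
python3 - <<'E'
from h import *
t=camera_info('top');s=camera_info('side')
C=[(184,214),(278,140),(325.2,198.8),(232,274.8)]
P=np.array([onz(t,*c,.087) for c in C]);print(P, [np.linalg.norm(P[i]-P[(i+1)%4]) for i in range(4)])
yd=(P[0]-P[1]+P[3]-P[2])[:2]; xd=(P[0]-P[3]+P[1]-P[2])[:2]
print('yaw from y',np.arctan2(-yd[0],yd[1]),'from x',np.arctan2(xd[1],xd[0]),'centre',P.mean(0))
l=onz(t,234.8,238.4,.058);r=onz(t,292.4,192,.058);m=onz(t,264.8,216,.012)
print('l',l,'r',r,np.linalg.norm(l-r),(l+r)/2,'hole',m,'yaw',np.arctan2(-(l-r)[0],(l-r)[1]))
a=tri(t,(184,184.8),s,(319,91));b=tri(t,(242.8,139.2),s,(356,102));print('bar',a,b,np.linalg.norm(a[0]-b[0]),(a[0]+b[0])/2)
E
```

```text
[[ 0.5214  0.2809  0.087 ]
 [ 0.6739  0.0829  0.087 ]
 [ 0.5465 -0.0139  0.087 ]
 [ 0.394   0.1812  0.087 ]] [np.float64(0.24993529429193), np.float64(0.15999448344425418), np.float64(0.24769051548284213), np.float64(0.16168075935551035)]
yaw from y 0.6599500980951537 from x 0.6569560484613839 centre [0.534  0.1328 0.087 ]
l [0.4691 0.1801 0.058 ] r [0.5659 0.0557 0.058 ] 0.15757621695909088 [0.5175 0.1179 0.058 ] hole [0.5187 0.1205 0.012 ] yaw 0.6609782573182627
bar (array([0.5542, 0.2229, 0.3002]), np.float64(0.0024624553862312177)) (array([0.6311, 0.1256, 0.2961]), np.float64(0.005323655332006816)) 0.12412096289709067 [0.5927 0.1743 0.2981]
```

arm_command([
  {"grip":-0.06,"slide":[0,0,0],"spin":-1},
  {"grip":-0.06,"slide":[0,0,0],"spin":-1},
  {"grip":-0.06,"slide":[0,0,0],"spin":-1},
  {"grip":-0.06,"slide":[0,0,0],"spin":-1},
  {"grip":-0.06,"slide":[0,0,0],"spin":-0.34},
])

```text
time: 0.72
tool_pos: [0.1529, -0.528, 0.2001]
ee_rot: [-3.141, -0.001, 0.661]
wrist_force: [0.0, 0.5, -0.3]
width: 0.0502
finger_force: 0.0
```

arm_command([
  {"grip":-0.06,"slide":[0.109,-0.0076,0],"spin":0},
  {"grip":-0.06,"slide":[0.109,-0.0076,0],"spin":0},
  {"grip":-0.06,"slide":[0.109,-0.0076,0],"spin":0},
  {"grip":-0.06,"slide":[0.109,-0.0076,0],"spin":0},
  {"grip":-0.06,"slide":[0.109,-0.0076,0],"spin":0},
  {"grip":-0.06,"slide":[0.109,-0.0076,0],"spin":0},
  {"grip":-0.06,"slide":[0.109,-0.0076,0],"spin":0},
  {"grip":-0.06,"slide":[0.109,-0.0076,0],"spin":0},
  {"grip":-0.06,"slide":[0.109,-0.0076,0],"spin":0},
  {"grip":-0.06,"slide":[0,0,0],"spin":0},
])

```text
time: 1.98
tool_pos: [0.521, -0.1976, 0.1998]
ee_rot: [-3.14, -0.0, 0.666]
wrist_force: [-0.2, -0.1, 0.7]
width: 0.0502
finger_force: 0.0
```

```bash
python3 - <<'E'
from h import *
w=camera_info('wrist'); im=snapshot('wrist'); cv2.imwrite('pics/w1.png',im[:,:,::-1]); print(w)
o=sensors.get_obs();print(o['tool_pos'],o['ee_rot'],o['width'],o['time']); print(px(w,[.5196,-.1996,.05]))
E
```

```text
{'fx': 340.2838751205209, 'fy': 340.2838751205209, 'cx': 318.0182906785795, 'cy': 199.40487984575242, 'position': array([ 0.5748, -0.1559,  0.3827]), 'rotation': array([-0.2379,  0.0015, -0.904 ])}
[ 0.5198 -0.1992  0.2   ] [-3.1406  0.0011  0.6633] 0.04980665531422566 2.025
(np.float64(318.7621345885053), np.float64(189.4222584961524))
```

View pics/w1.png

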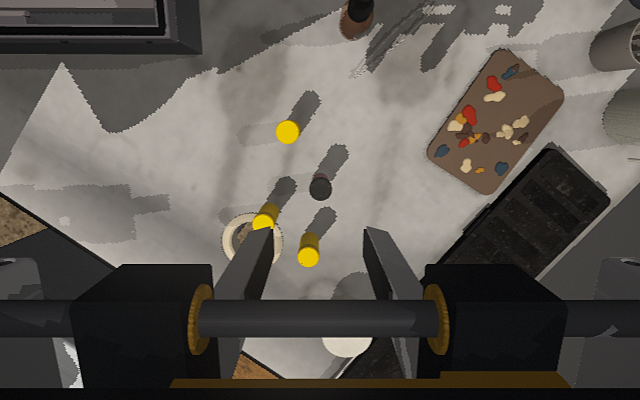

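The dark cap is at (320,187), about 2 px from where I predicted it. The yellow caps are at (287,132), (264,216) and (308,256). The fingers will pass clear.

```bash
python3 - <<'E'
from h import *
w=camera_info('wrist'); im=snapshot('wrist'); 
m=(im.max(2)<70).astype(np.uint8); n,l,st,c=cv2.connectedComponentsWithStats(m[165:210,300:342]); print(st,c+[300,165])
k=c[1:][st[1:,4].argmax()]+[300,165]
print(k,onz(w,*k,.048),onz(w,319.5,185,.051))
os=[sensors.get_obs() for _ in range(3)]
print([o['tool_pos'] for o in os])
E
```

```text
[[   0    0   42   45 1481]
 [   9   10   22   23  408]
 [  24   39    1    1    1]] [[320.7664 187.2559]
 [319.5245 186.0294]
 [324.     204.    ]]
[319.5245 186.0294] [ 0.5211 -0.2001  0.048 ] [ 0.5224 -0.1991  0.051 ]
[array([ 0.5191, -0.2002,  0.2002]), array([ 0.5191, -0.2002,  0.2002]), array([ 0.5191, -0.2002,  0.2002])]
```

arm_command([
  {"grip":-0.06,"slide":[0.003,0,0.08],"spin":0},
  {"grip":-0.06,"slide":[0,0,0.08],"spin":0},
  {"grip":-0.06,"slide":[0,0,0.06],"spin":0},
  {"grip":-0.06,"slide":[0,0,0.06],"spin":0},
  {"grip":-0.06,"slide":[0,0,0.04],"spin":0},
  {"grip":-0.06,"slide":[0,0,0],"spin":0},
  {"grip":1,"slide":[0,0,0],"spin":0},
  {"grip":1,"slide":[0,0,0],"spin":0},
  {"grip":1,"slide":[0,0,0],"spin":0},
  {"grip":1,"slide":[0,0,0],"spin":0},
])

```text
time: 3.32
tool_pos: [0.5208, -0.1996, 0.0412]
ee_rot: [3.141, -0.0, 0.661]
wrist_force: [-0.4, -0.7, 0.3]
width: 0.0132
finger_force: 0.0
```

arm_command([
  {"grip":1,"slide":[0,0,0],"spin":0},
  {"grip":1,"slide":[0,0,0],"spin":0},
])

```text
time: 3.58
tool_pos: [0.5205, -0.1994, 0.0407]
ee_rot: [-3.142, 0.0, 0.661]
wrist_force: [-0.6, 0.0, -0.8]
width: 0.0
finger_force: 0.0
```

The fingers closed on nothing. I need to see why.

```bash
python3 - <<'E'
from h import *
b=snapshot('side')[:,:,::-1]; w=snapshot('wrist')[:,:,::-1]
out=np.zeros((400,800,3),np.uint8); out[:,:400]=cv2.resize(b[220:320,270:370],None,fx=4,fy=4); out[:,400:]=w[:,120:520]
cv2.imwrite('pics/miss.png',out)
E
```

```text
(no output)
```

View pics/miss.png

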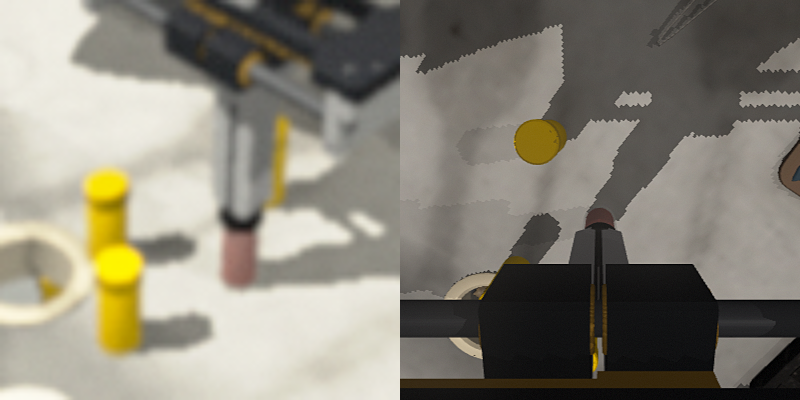

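```bash
python3 - <<'E'
from h import *
s=camera_info('side');w=camera_info('wrist');o=sensors.get_obs();print(o['tool_pos'],o['wrist_force'])
p=o['tool_pos']
for z in (0,.016,.04,.051): print(z,'side',np.array(px(s,[p[0],p[1],z])),'wrist',np.array(px(w,[p[0],p[1],z])))
for z in (.005,.02,.04,.051): print(z,'pink at',onz(w,320,217,z))
E
python3 - <<'E'
import cv2,numpy as np
from bench import snapshot
w=snapshot('wrist')[:,:,::-1]; b=snapshot('side')[:,:,::-1]
out=np.zeros((600,800,3),np.uint8)
out[:,:400]=cv2.resize(w[160:280,280:360],None,fx=5,fy=5,interpolation=cv2.INTER_NEAREST)
out[:,400:]=cv2.resize(b[240:300,310:350],None,fx=10,fy=10,interpolation=cv2.INTER_NEAREST)
cv2.imwrite('pics/miss2.png',out)
E
```

```text
[ 0.5205 -0.1994  0.0406] [-0.1636 -0.302  -0.3094]
0 side [328.7125 288.5773] wrist [317.6992 218.9834]
0.016 side [328.9708 282.7833] wrist [317.6741 226.2791]
0.04 side [329.3686 273.8605] wrist [317.6289 239.411 ]
0.051 side [329.5553 269.6748] wrist [317.6043 246.5441]
0.005 pink at [ 0.5237 -0.1988  0.005 ]
0.02 pink at [ 0.5272 -0.196   0.02  ]
0.04 pink at [ 0.5318 -0.1923  0.04  ]
0.051 pink at [ 0.5343 -0.1902  0.051 ]
```

View pics/miss2.png

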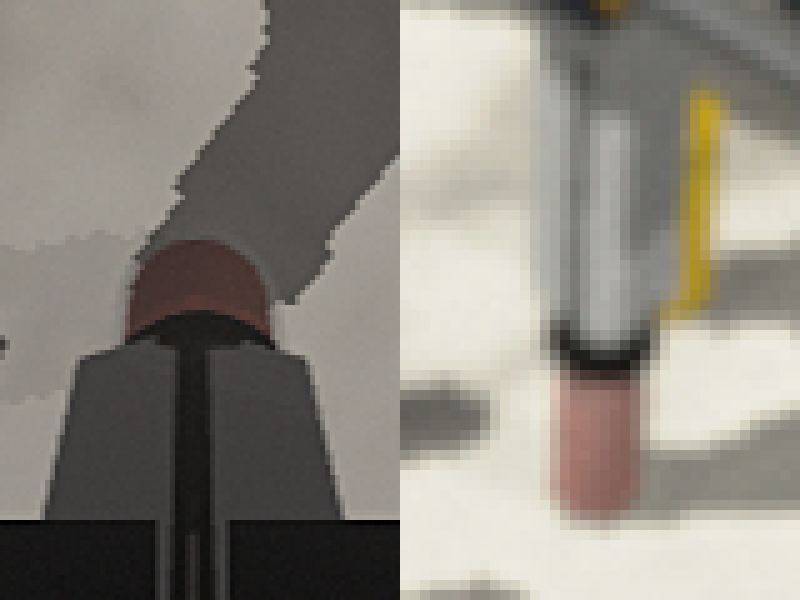

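The vial still stands where it was. The closed fingers are visibly at cap height (tip at side row ~275, z≈0.04), so the tips reach about 25 mm less far than stated. I'll open, go 20 mm lower in small steps and grip again.

arm_command([
  {"grip":-0.06,"slide":[0,0,0],"spin":0},
  {"grip":-0.06,"slide":[0,0,0],"spin":0},
  {"grip":-0.06,"slide":[0,0,0],"spin":0},
  {"grip":-0.06,"slide":[0,0,0],"spin":0},
  {"grip":-0.06,"slide":[0,0,0.01],"spin":0},
  {"grip":-0.06,"slide":[0,0,0.01],"spin":0},
  {"grip":-0.06,"slide":[0,0,0],"spin":0},
])

```text
time: 4.65
tool_pos: [0.5199, -0.1992, 0.0298]
ee_rot: [-3.14, 0.001, 0.661]
wrist_force: [-0.6, -0.9, 0.5]
width: 0.0498
finger_force: 0.0
```

arm_command([
  {"grip":-0.06,"slide":[0,0,0.01],"spin":0},
  {"grip":-0.06,"slide":[0,0,0.01],"spin":0},
  {"grip":-0.06,"slide":[0,0,0],"spin":0},
])

```text
time: 5.03
tool_pos: [0.52, -0.1993, 0.02]
ee_rot: [-3.14, 0.001, 0.661]
wrist_force: [0.3, -0.4, -0.6]
width: 0.0498
finger_force: 0.0
```

arm_command([
  {"grip":1,"slide":[0,0,0],"spin":0},
  {"grip":1,"slide":[0,0,0],"spin":0},
  {"grip":1,"slide":[0,0,0],"spin":0},
  {"grip":1,"slide":[0,0,0],"spin":0},
  {"grip":1,"slide":[0,0,0],"spin":0},
])

```text
time: 5.65
tool_pos: [0.5206, -0.1996, 0.0209]
ee_rot: [3.141, -0.0, 0.661]
wrist_force: [0.8, -0.1, 0.5]
width: 0.0213
finger_force: 30.0
```

Gripped: width 21 mm, 30 N. Next I'll lift it and move to a hover point in front of the box. There I'll turn the tool half round, so the camera side faces away from the cover.

arm_command([
  {"grip":1,"slide":[0,0,-0.03],"spin":0},
  {"grip":1,"slide":[0,0,-0.07],"spin":0},
  {"grip":1,"slide":[0,0,-0.07],"spin":0},
  {"grip":1,"slide":[0,0,-0.07],"spin":0},
  {"grip":1,"slide":[0.04,-0.1,-0.08],"spin":0},
  {"grip":1,"slide":[0.04,-0.1,0],"spin":0},
  {"grip":1,"slide":[0.04,-0.1,0],"spin":0},
  {"grip":1,"slide":[0.04,-0.1,0],"spin":0},
  {"grip":1,"slide":[0.028,-0.106,0],"spin":0},
  {"grip":1,"slide":[0,0,0],"spin":0},
])

```text
time: 6.9
tool_pos: [0.4395, 0.0572, 0.1794]
ee_rot: [3.141, -0.002, 0.666]
wrist_force: [-0.7, -0.8, 0.7]
width: 0.021
finger_force: 30.0
```

arm_command([
  {"grip":1,"slide":[0,0,0],"spin":-1},
  {"grip":1,"slide":[0,0,0],"spin":-1},
  {"grip":1,"slide":[0,0,0],"spin":-1},
  {"grip":1,"slide":[0,0,0],"spin":-1},
  {"grip":1,"slide":[0,0,0],"spin":-1},
  {"grip":1,"slide":[0,0,0],"spin":-1},
  {"grip":1,"slide":[0,0,0],"spin":-1},
  {"grip":1,"slide":[0,0,0],"spin":-1},
  {"grip":1,"slide":[0,0,0],"spin":-1},
  {"grip":1,"slide":[0,0,0],"spin":-1},
])

```text
time: 8.15
tool_pos: [0.4411, 0.0532, 0.1787]
ee_rot: [3.141, 0.001, 1.535]
wrist_force: [0.8, -0.9, 0.0]
width: 0.0212
finger_force: 30.0
```

arm_command([
  {"grip":1,"slide":[0,0,0],"spin":-1},
  {"grip":1,"slide":[0,0,0],"spin":-1},
  {"grip":1,"slide":[0,0,0],"spin":-1},
  {"grip":1,"slide":[0,0,0],"spin":-1},
  {"grip":1,"slide":[0,0,0],"spin":-1},
  {"grip":1,"slide":[0,0,0],"spin":-1},
  {"grip":1,"slide":[0,0,0],"spin":-1},
  {"grip":1,"slide":[0,0,0],"spin":-1},
  {"grip":1,"slide":[0,0,0],"spin":-1},
  {"grip":1,"slide":[0,0,0],"spin":-1},
])

```text
time: 9.4
tool_pos: [0.4411, 0.0532, 0.1787]
ee_rot: [3.141, 0.001, 2.407]
wrist_force: [-0.5, 0.3, 0.0]
width: 0.021
finger_force: 30.0
```

arm_command([
  {"grip":1,"slide":[0,0,0],"spin":-1},
  {"grip":1,"slide":[0,0,0],"spin":-1},
  {"grip":1,"slide":[0,0,0],"spin":-1},
  {"grip":1,"slide":[0,0,0],"spin":-1},
  {"grip":1,"slide":[0,0,0],"spin":-1},
  {"grip":1,"slide":[0,0,0],"spin":-1},
  {"grip":1,"slide":[0,0,0],"spin":-1},
  {"grip":1,"slide":[0,0,0],"spin":-1},
  {"grip":1,"slide":[0,0,0],"spin":-1},
  {"grip":1,"slide":[0,0,0],"spin":-1},
])

```text
time: 10.65
tool_pos: [0.4411, 0.0532, 0.1786]
ee_rot: [-3.141, 0.001, -3.003]
wrist_force: [-0.4, 0.2, -0.7]
width: 0.0211
finger_force: 30.0
```

arm_command([
  {"grip":1,"slide":[0,0,0],"spin":-1},
  {"grip":1,"slide":[0,0,0],"spin":-1},
  {"grip":1,"slide":[0,0,0],"spin":-1},
  {"grip":1,"slide":[0,0,0],"spin":-1},
  {"grip":1,"slide":[0,0,0],"spin":-1},
  {"grip":1,"slide":[0,0,0],"spin":-1},
  {"grip":1,"slide":[0,0,0],"spin":0},
])

```text
time: 11.52
tool_pos: [0.441, 0.0534, 0.1785]
ee_rot: [-3.141, 0.0, -2.484]
wrist_force: [0.2, 0.5, -0.6]
width: 0.0212
finger_force: 30.0
```

```bash
python3 - <<'E'
from h import *
w=camera_info('wrist'); im=snapshot('wrist'); b=snapshot('side')
o=sensors.get_obs();print(o['tool_pos'],o['ee_rot'],o['width'],o['time'],o['joint_positions'])
print(w)
out=np.zeros((400,800,3),np.uint8); out[:,:640]=im[:,:,::-1]; 
s=camera_info('side');u,v=map(int,px(s,o['tool_pos'])); print(u,v, px(s,o['tool_pos']-[0,0,.0205]),px(w,[.518,.119,.012]))
out[:320,640:]=cv2.resize(b[v-40:v+40,u-20:u+20,::-1],None,fx=4,fy=4); cv2.imwrite('pics/hov.png',out)
E
```

```text
[0.4408 0.0538 0.1783] [-3.141   0.0002 -2.4835] 0.020917519933514286 11.625 [-0.0061 -0.1467  1.6426 -0.0004  1.6451 -2.2351]
{'fx': 340.2838751205209, 'fy': 340.2838751205209, 'cx': 318.0182906785795, 'cy': 199.40487984575242, 'position': array([0.387 , 0.0117, 0.3614]), 'rotation': array([-0.239 ,  0.001 ,  2.2301])}
280 160 (np.float64(280.9574194236503), np.float64(168.64876334852022)) (np.float64(322.3783822804158), np.float64(272.6878114245542))
```

View pics/hov.png

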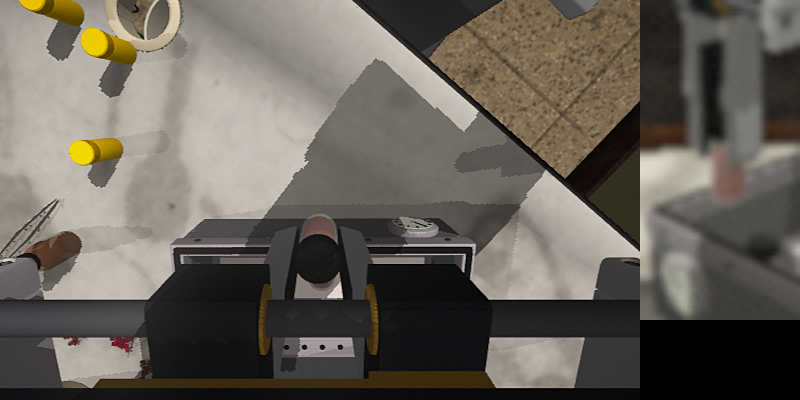

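The vial hangs upright in the fingers, with its cap at (318,255) and about 22 mm of glass below the tips. It blocks the view of the hole, so I'll look from a point shifted to one side.

arm_command([
  {"grip":1,"slide":[-0.05,-0.033,0],"spin":0},
  {"grip":1,"slide":[-0.05,-0.033,0],"spin":0},
  {"grip":1,"slide":[-0.05,-0.033,0],"spin":0},
  {"grip":1,"slide":[-0.05,-0.033,0],"spin":0},
  {"grip":1,"slide":[0,0,0],"spin":0},
])

```text
time: 12.25
tool_pos: [0.561, 0.0634, 0.1771]
ee_rot: [3.141, -0.001, -2.482]
wrist_force: [-0.2, 0.2, -1.1]
width: 0.0208
finger_force: 30.0
```

```bash
python3 - <<'E'
from h import *
w=camera_info('wrist'); im=snapshot('wrist'); 
o=sensors.get_obs();print(o['tool_pos'],o['ee_rot'],o['width'],o['time'])
print(w['position'],w['rotation'],px(w,[.518,.119,.012]),px(w,[.469,.18,.058]))
np.save('w2.npy',im); cv2.imwrite('pics/w2.png',cv2.resize(im[120:320,100:500,::-1],None,fx=2,fy=2,interpolation=cv2.INTER_CUBIC))
E
```

```text
[0.5599 0.0634 0.1773] [ 3.1407 -0.0016 -2.482 ] 0.021155804899733503 12.3
[0.5074 0.0215 0.3601] [-0.2374 -0.0007  2.2314] (np.float64(385.45300265136257), np.float64(184.45500083353744)) (np.float64(481.320084566907), np.float64(192.81351165154857))
```

View pics/w2.png

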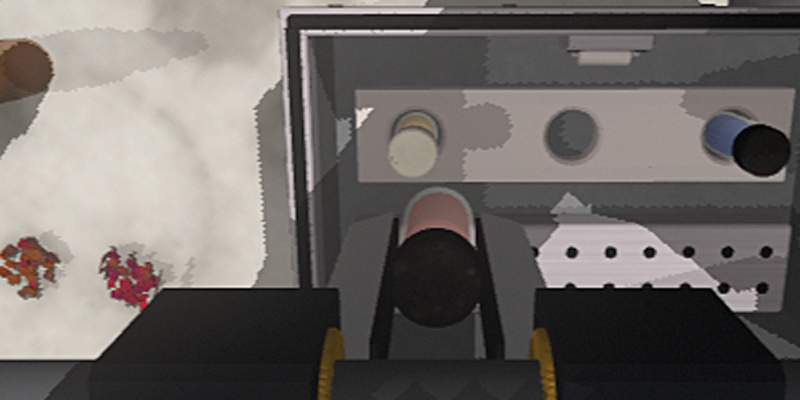

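The middle hole is at crop (572,136), which is wrist pixel (386,188). It is empty, and the vials either side of it are standing.

```bash
python3 - <<'E'
from h import *
w=camera_info('wrist'); im=np.load('w2.npy'); o=sensors.get_obs()
g=cv2.cvtColor(im,cv2.COLOR_RGB2GRAY)[165:215,355:420]
m=(g<128).astype(np.uint8); 
for th in (90,110,130):
    n,l,st,c=cv2.connectedComponentsWithStats((g<th).astype(np.uint8)); i=l[23,31]; print(th,i,st[i],c[i]+[355,165])
ex=np.array([np.cos(.66),np.sin(.66)]);ey=np.array([-ex[1],ex[0]])
for z in (.012,.018): print(z,onz(w,386,188,z))
t=camera_info('top')
for z in (.012,.018): print('top',z,onz(t,264.8,216,z))
E
```

```text
90 1 [ 18  10  24  25 464] [384.6509 186.7974]
110 1 [ 17  10  27  26 542] [385.1642 187.2066]
130 1 [ 17   9  28  29 620] [385.1419 187.7435]
0.012 [0.5194 0.122  0.012 ]
0.018 [0.5192 0.1203 0.018 ]
top 0.012 [0.5187 0.1205 0.012 ]
top 0.018 [0.5183 0.1198 0.018 ]
```

arm_command([
  {"grip":1,"slide":[-0.0015,0.047,0],"spin":0},
  {"grip":1,"slide":[-0.0015,0.047,0],"spin":0},
  {"grip":1,"slide":[-0.0015,0.047,0],"spin":0},
  {"grip":1,"slide":[0,0,0.06],"spin":0},
  {"grip":1,"slide":[0,0,0.06],"spin":0},
  {"grip":1,"slide":[0,0,0.06],"spin":0},
  {"grip":1,"slide":[0,0,0.05],"spin":0},
  {"grip":1,"slide":[0,0,0.02],"spin":0},
  {"grip":1,"slide":[0,0,0],"spin":0},
])

```text
time: 13.42
tool_pos: [0.5175, 0.1214, 0.053]
ee_rot: [3.141, -0.0, -2.48]
wrist_force: [-0.1, 0.0, 0.3]
width: 0.0214
finger_force: 30.0
```

```bash
python3 - <<'E'
from h import *
P=[]
for _ in range(3):
    w=camera_info('wrist');snapshot('wrist');P.append(sensors.get_obs()['tool_pos'])
print(np.array(P))
im=snapshot('wrist'); cv2.imwrite('pics/pre.png',im[:,:,::-1])
E
```

```text
[[0.5184 0.1214 0.0539]
 [0.519  0.1212 0.0544]
 [0.5193 0.1211 0.0545]]
```

arm_command([
  {"grip":1,"slide":[0,0,0.006],"spin":0},
  {"grip":1,"slide":[0,0,0.006],"spin":0},
  {"grip":1,"slide":[0,0,0.006],"spin":0},
  {"grip":1,"slide":[0,0,0.006],"spin":0},
  {"grip":1,"slide":[0,0,0],"spin":0},
])

```text
time: 14.25
tool_pos: [0.5183, 0.1206, 0.0405]
ee_rot: [3.141, -0.001, -2.481]
wrist_force: [0.7, 0.0, 0.4]
width: 0.021
finger_force: 30.0
```

arm_command([
  {"grip":1,"slide":[0,0,0.006],"spin":0},
  {"grip":1,"slide":[0,0,0.006],"spin":0},
  {"grip":1,"slide":[0,0,0],"spin":0},
])

```text
time: 14.62
tool_pos: [0.5183, 0.1207, 0.0345]
ee_rot: [3.141, -0.001, -2.481]
wrist_force: [0.5, 0.5, -0.3]
width: 0.0211
finger_force: 30.0
```

arm_command([
  {"grip":1,"slide":[0,0,0.004],"spin":0},
  {"grip":1,"slide":[0,0,0.004],"spin":0},
  {"grip":1,"slide":[0,0,0],"spin":0},
])

```text
time: 15.0
tool_pos: [0.5184, 0.1208, 0.0308]
ee_rot: [-3.142, -0.0, -2.481]
wrist_force: [-0.6, 0.6, 0.1]
width: 0.0211
finger_force: 30.0
```

arm_command([
  {"grip":1,"slide":[0,0,0.003],"spin":0},
  {"grip":1,"slide":[0,0,0],"spin":0},
])

```text
time: 15.25
tool_pos: [0.5187, 0.1209, 0.0307]
ee_rot: [-3.141, 0.001, -2.481]
wrist_force: [-2.5, -0.6, 4.9]
width: 0.0211
finger_force: 30.0
```

arm_command([
  {"grip":1,"slide":[0,0,0.003],"spin":0},
  {"grip":1,"slide":[0,0,0],"spin":0},
])

```text
time: 15.5
tool_pos: [0.5189, 0.121, 0.0306]
ee_rot: [-3.141, 0.001, -2.481]
wrist_force: [-3.9, -0.1, 10.3]
width: 0.0213
finger_force: 30.0
```

Contact is at base height 0.010, which equals the seat height (85−75 mm). The vial passed the strip top at 0.022 without touching, so it is seated. I'll ease off, release and look.

arm_command([
  {"grip":1,"slide":[0,0,-0.006],"spin":0},
  {"grip":1,"slide":[0,0,0],"spin":0},
  {"grip":-0.06,"slide":[0,0,0],"spin":0},
  {"grip":-0.06,"slide":[0,0,0],"spin":0},
  {"grip":-0.06,"slide":[0,0,0],"spin":0},
  {"grip":-0.06,"slide":[0,0,-0.02],"spin":0},
  {"grip":-0.06,"slide":[0,0,-0.06],"spin":0},
  {"grip":-0.06,"slide":[0,0,-0.1],"spin":0},
  {"grip":-0.06,"slide":[0,0,-0.1],"spin":0},
  {"grip":-0.06,"slide":[0,0,0],"spin":0},
])

```text
time: 16.75
tool_pos: [0.5216, 0.1212, 0.1776]
ee_rot: [-3.135, 0.01, -2.481]
wrist_force: [1.0, 0.5, -0.8]
width: 0.0497
finger_force: 0.0
```

```bash
python3 - <<'E'
from h import *
o=sensors.get_obs();print(o['tool_pos'],o['width'],o['time'])
im=snapshot('wrist')[:,:,::-1]; t=snapshot('top')[:,:,::-1]
cv2.imwrite('top2.png',t)
out=np.zeros((560,640,3),np.uint8); out[:280]=im[:280]; out[280:,:320]=cv2.resize(t[130:270,170:330],(320,280),interpolation=cv2.INTER_CUBIC)
s=snapshot('side')[:,:,::-1]; out[280:,320:]=cv2.resize(s[80:220,240:400],(320,280),interpolation=cv2.INTER_CUBIC)
cv2.imwrite('pics/placed.png',out)
E
```

```text
[0.5216 0.1212 0.1776] 0.0497321823136145 16.75
```

View pics/placed.png

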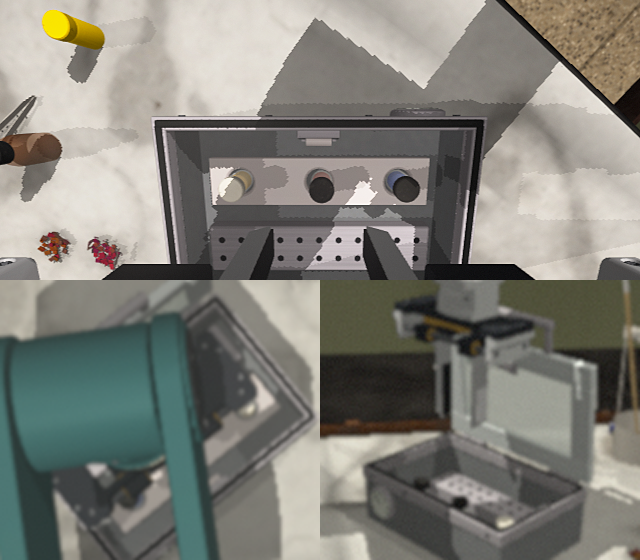

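The target vial stands in the middle hole (wrist view (320,187)), between its neighbours at (238,182) and (403,184). Before raising the arm to the bar, I'll check how close the red overhead lamp is.

```bash
python3 - <<'E'
from h import *
t=camera_info('top');s=camera_info('side')
a=cv2.imread('pics/top0.png');b=cv2.imread('pics/side0.png')
def red(i): 
    f=i.astype(int); return ((f[:,:,2]>70)&(f[:,:,2]>f[:,:,1]*2)&(f[:,:,2]>f[:,:,0]*1.8)).astype(np.uint8)
for n,i in (('top',a),('side',b)):
    k,l,st,c=cv2.connectedComponentsWithStats(red(i)); j=st[1:,4].argmax()+1; print(n,st[j],c[j])
    ys,xs=np.where(l==j); print('leftmost',xs.min(),ys[xs.argmin()],'lowest',xs[ys.argmax()],ys.max(),'right',xs.max(),ys[xs.argmax()])
print(tri(t,(412,124),s,(490,17)))
for z in (.4,.5,.6,.7): print(z,'side low pt',onz(s,490,17,z),'top left',onz(t,255,0,z)[:2],'top bottom',onz(t,400,123,z)[:2],onz(t,300,70,z)[:2])
E
```

```text
top [ 394   54   66   64 1465] [427.1201  88.1106]
leftmost 394 103 lowest 419 117 right 459 66
side [434   0  67  17 494] [466.8826   8.3704]
leftmost 434 0 lowest 473 16 right 500 13
(array([ 0.6737, -0.164 ,  0.4856]), np.float64(0.16557002058050835))
0.4 side low pt [1.8081 1.5622 0.4   ] top left [0.8176 0.0908] top bottom [ 0.623  -0.1195] [0.7067 0.0251]
0.5 side low pt [ 0.8508 -0.0229  0.5   ] top left [0.7633 0.0787] top bottom [ 0.5969 -0.1013] [0.6685 0.0224]
0.6 side low pt [-0.1065 -1.608   0.6   ] top left [0.7091 0.0665] top bottom [ 0.5708 -0.083 ] [0.6303 0.0198]
0.7 side low pt [-1.0639 -3.1931  0.7   ] top left [0.6548 0.0543] top bottom [ 0.5447 -0.0647] [0.592  0.0171]
```

arm_command([
  {"grip":-0.3,"slide":[0,0,-0.085],"spin":0},
  {"grip":-0.3,"slide":[0,0,-0.085],"spin":0},
  {"grip":-0.3,"slide":[0,0,-0.085],"spin":0},
  {"grip":-0.3,"slide":[0,0,-0.085],"spin":0},
  {"grip":-0.3,"slide":[0,0,0],"spin":1},
  {"grip":-0.3,"slide":[0,0,0],"spin":1},
  {"grip":-0.3,"slide":[0,0,0],"spin":1},
  {"grip":-0.3,"slide":[0,0,0],"spin":1},
  {"grip":-0.3,"slide":[0,0,0],"spin":1},
  {"grip":-0.3,"slide":[0,0,0],"spin":1},
])

```text
time: 18.15
tool_pos: [0.518, 0.1207, 0.3383]
ee_rot: [-3.142, -0.005, -3.008]
wrist_force: [0.2, -0.3, 0.5]
width: 0.0613
finger_force: 0.0
```

arm_command([
  {"grip":-0.3,"slide":[0,0,0],"spin":1},
  {"grip":-0.3,"slide":[0,0,0],"spin":1},
  {"grip":-0.3,"slide":[0,0,0],"spin":1},
  {"grip":-0.3,"slide":[0,0,0],"spin":1},
  {"grip":-0.3,"slide":[0,0,0],"spin":1},
  {"grip":-0.3,"slide":[0,0,0],"spin":1},
  {"grip":-0.3,"slide":[0,0,0],"spin":1},
  {"grip":-0.3,"slide":[0,0,0],"spin":1},
  {"grip":-0.3,"slide":[0,0,0],"spin":1},
  {"grip":-0.3,"slide":[0,0,0],"spin":1},
])

```text
time: 19.4
tool_pos: [0.518, 0.1207, 0.3383]
ee_rot: [-3.138, -0.003, 2.403]
wrist_force: [0.3, -0.0, 0.4]
width: 0.0608
finger_force: 0.0
```

arm_command([
  {"grip":-0.3,"slide":[0,0,0],"spin":1},
  {"grip":-0.3,"slide":[0,0,0],"spin":1},
  {"grip":-0.3,"slide":[0,0,0],"spin":0},
])

```text
time: 19.77
tool_pos: [0.5181, 0.1207, 0.3387]
ee_rot: [-3.138, -0.002, 2.232]
wrist_force: [-0.4, -0.8, -0.8]
width: 0.0612
finger_force: 0.0
```

arm_command([
  {"grip":-0.3,"slide":[-0.001,0.06,0],"spin":0},
  {"grip":-0.3,"slide":[-0.001,0.065,0],"spin":0},
  {"grip":-0.3,"slide":[-0.001,0.06,0],"spin":0},
  {"grip":-0.3,"slide":[0,0,0.04],"spin":0},
  {"grip":-0.3,"slide":[0,0,0.03],"spin":0},
  {"grip":-0.3,"slide":[0,0,0],"spin":0},
])

```text
time: 20.52
tool_pos: [0.5915, 0.176, 0.3035]
ee_rot: [-3.137, -0.002, 2.232]
wrist_force: [0.4, -0.1, -0.6]
width: 0.0613
finger_force: 0.0
```

arm_command([
  {"grip":-0.3,"slide":[0,0,0.02],"spin":0},
  {"grip":-0.3,"slide":[0,0,0.02],"spin":0},
  {"grip":-0.3,"slide":[0,0,0.01],"spin":0},
  {"grip":-0.3,"slide":[0,0,0],"spin":0},
])

```text
time: 21.02
tool_pos: [0.5922, 0.1762, 0.2804]
ee_rot: [-3.141, -0.0, 2.231]
wrist_force: [-0.2, 0.8, -0.4]
width: 0.0613
finger_force: 0.0
```

```bash
python3 - <<'E'
from h import *
o=sensors.get_obs();print(o['tool_pos'],o['width'],o['time'],o['wrist_force'])
w=snapshot('wrist')[:,:,::-1]; s=snapshot('side')[:,:,::-1]
out=np.zeros((600,800,3),np.uint8); out[:300,:480]=cv2.resize(w,(480,300)); out[300:,:]=cv2.resize(s[70:170,250:450],(800,300))[:, :]
out[:,:]=0; out[:400,:640]=w; out[400:,:]=cv2.resize(s[75:150,240:440],(800,300))[:200]
cv2.imwrite('pics/bar.png',out)
E
```

```text
[0.5922 0.1762 0.2804] 0.06131738297425482 21.025 [-0.2405  0.7523 -0.367 ]
```

View pics/bar.png

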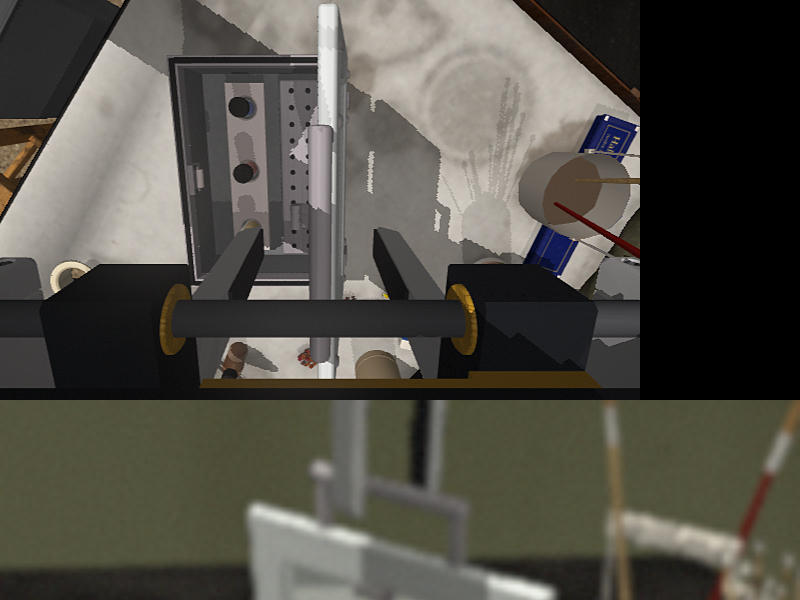

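The bar (wrist column ~320) lies centred between the open fingers, and the tips are below it, clear of the cover edge. Closing now.

arm_command([
  {"grip":1,"slide":[0,0,0],"spin":0},
  {"grip":1,"slide":[0,0,0],"spin":0},
  {"grip":1,"slide":[0,0,0],"spin":0},
  {"grip":1,"slide":[0,0,0],"spin":0},
  {"grip":1,"slide":[0,0,0],"spin":0},
  {"grip":1,"slide":[0,0,0],"spin":0},
  {"grip":1,"slide":[0,0,0],"spin":0},
])

```text
time: 22.0
tool_pos: [0.5925, 0.1764, 0.2809]
ee_rot: [3.141, 0.0, 2.231]
wrist_force: [0.8, -0.5, 0.1]
width: 0.0109
finger_force: 30.0
```

```bash
python3 - <<'E'
from h import *
o=sensors.get_obs();p=o['tool_pos'];print(p,o['ee_rot'],o['width'],o['finger_force'],o['wrist_force'])
e=np.array([np.cos(.66),np.sin(.66)]);H=np.array([.519,.121])+.111*e
x=(p[:2]-H)@e;print('x',x)
th0=np.arccos(-x/.212); print('th0',th0)
# arc deltas (tool y = +ex, tool z = down) in slide units
th=np.r_[np.linspace(th0,.10,27)]
X=-.212*np.cos(th);Z=.212*np.sin(th)
for a,b,c in zip(th[1:],np.diff(X)/.5,-np.diff(Z)/.5): print(f"{a:.3f} {b:.4f} {c:.4f}")
E
```

```text
[0.5925 0.1764 0.2809] [3.1414 0.0001 2.2314] 0.01087004906387541 29.99994993209839 [ 0.8301 -0.5083  0.0542]
x -0.01895736539165794
th0 1.4812551888175907
1.428 -0.0224 0.0026
1.375 -0.0222 0.0038
1.322 -0.0220 0.0050
1.269 -0.0217 0.0061
1.216 -0.0213 0.0073
1.163 -0.0209 0.0084
1.109 -0.0204 0.0095
1.056 -0.0199 0.0106
1.003 -0.0193 0.0116
0.950 -0.0187 0.0126
0.897 -0.0180 0.0136
0.844 -0.0172 0.0145
0.791 -0.0164 0.0154
0.738 -0.0156 0.0163
0.684 -0.0147 0.0171
0.631 -0.0138 0.0178
0.578 -0.0128 0.0185
0.525 -0.0118 0.0192
0.472 -0.0108 0.0198
0.419 -0.0097 0.0203
0.366 -0.0086 0.0208
0.313 -0.0075 0.0212
0.259 -0.0064 0.0216
0.206 -0.0052 0.0219
0.153 -0.0040 0.0222
0.100 -0.0028 0.0223
```

arm_command([
  {"grip":1,"slide":[0,-0.0112,0.0011],"spin":0},
  {"grip":1,"slide":[0,-0.0112,0.0015],"spin":0},
  {"grip":1,"slide":[0,-0.0111,0.0018],"spin":0},
  {"grip":1,"slide":[0,-0.0111,0.002],"spin":0},
  {"grip":1,"slide":[0,-0.011,0.0024],"spin":0},
])

```text
time: 22.62
tool_pos: [0.5702, 0.159, 0.277]
ee_rot: [3.141, 0.0, 2.231]
wrist_force: [1.0, 1.0, 0.4]
width: 0.011
finger_force: 30.0
```

arm_command([
  {"grip":1,"slide":[0,-0.011,0.0026],"spin":0},
  {"grip":1,"slide":[0,-0.0109,0.003],"spin":0},
  {"grip":1,"slide":[0,-0.0108,0.0031],"spin":0},
  {"grip":1,"slide":[0,-0.0107,0.0035],"spin":0},
  {"grip":1,"slide":[0,-0.0106,0.0038],"spin":0},
  {"grip":1,"slide":[0,0,0],"spin":0},
])

```text
time: 23.38
tool_pos: [0.5483, 0.142, 0.2679]
ee_rot: [-3.139, -0.0, 2.231]
wrist_force: [-0.7, -0.5, 0.2]
width: 0.0111
finger_force: 30.0
```

arm_command([
  {"grip":1,"slide":[0,-0.0105,0.0041],"spin":0},
  {"grip":1,"slide":[0,-0.0104,0.0043],"spin":0},
  {"grip":1,"slide":[0,-0.0103,0.0046],"spin":0},
  {"grip":1,"slide":[0,-0.0101,0.0049],"spin":0},
  {"grip":1,"slide":[0,-0.01,0.0052],"spin":0},
  {"grip":1,"slide":[0,-0.0099,0.0054],"spin":0},
  {"grip":1,"slide":[0,-0.0097,0.0057],"spin":0},
  {"grip":1,"slide":[0,-0.0096,0.0059],"spin":0},
  {"grip":1,"slide":[0,-0.0094,0.0062],"spin":0},
  {"grip":1,"slide":[0,-0.0093,0.0064],"spin":0},
])

```text
time: 24.62
tool_pos: [0.5096, 0.1122, 0.2419]
ee_rot: [-3.141, -0.0, 2.232]
wrist_force: [-0.4, 2.0, 0.7]
width: 0.0109
finger_force: 30.0
```

```bash
python3 - <<'E'
from h import *
o=sensors.get_obs();p=o['tool_pos']
e=np.array([np.cos(.66),np.sin(.66)]);H=np.array([.519,.121])+.111*e
x=(p[:2]-H)@e;print(p,x,np.arccos(-x/.212),'z pred tcp',.085+.212*np.sqrt(1-(x/.212)**2)-(.085+.2111-.2809),o['wrist_force'])
m=snapshot('side')[:,:,::-1]; cv2.imwrite('pics/chk.png',m)
E
```

```text
[0.5096 0.1122 0.2419] -0.1238314134846276 0.9470126575756896 z pred tcp 0.24187492854683734 [-0.4326  1.992   0.725 ]
```

arm_command([
  {"grip":1,"slide":[0,-0.0091,0.0067],"spin":0},
  {"grip":1,"slide":[0,-0.0089,0.0069],"spin":0},
  {"grip":1,"slide":[0,-0.0087,0.0071],"spin":0},
  {"grip":1,"slide":[0,-0.0085,0.0074],"spin":0},
  {"grip":1,"slide":[0,-0.0083,0.0076],"spin":0},
  {"grip":1,"slide":[0,-0.0081,0.0078],"spin":0},
  {"grip":1,"slide":[0,-0.0079,0.008],"spin":0},
  {"grip":1,"slide":[0,-0.0077,0.0083],"spin":0},
  {"grip":1,"slide":[0,-0.0075,0.0085],"spin":0},
  {"grip":1,"slide":[0,-0.0072,0.0086],"spin":0},
])

```text
time: 25.92
tool_pos: [0.4774, 0.087, 0.2033]
ee_rot: [-3.141, -0.0, 2.231]
wrist_force: [-1.7, 1.9, -0.6]
width: 0.0111
finger_force: 30.0
```

arm_command([
  {"grip":1,"slide":[0,-0.007,0.0088],"spin":0},
  {"grip":1,"slide":[0,-0.0068,0.009],"spin":0},
  {"grip":1,"slide":[0,-0.0065,0.0092],"spin":0},
  {"grip":1,"slide":[0,-0.0063,0.0093],"spin":0},
  {"grip":1,"slide":[0,-0.006,0.0095],"spin":0},
  {"grip":1,"slide":[0,-0.0058,0.0097],"spin":0},
  {"grip":1,"slide":[0,-0.0055,0.0098],"spin":0},
  {"grip":1,"slide":[0,-0.0053,0.01],"spin":0},
  {"grip":1,"slide":[0,-0.005,0.0101],"spin":0},
  {"grip":1,"slide":[0,-0.0047,0.0102],"spin":0},
])

```text
time: 27.18
tool_pos: [0.4543, 0.0689, 0.1555]
ee_rot: [-3.141, 0.0, 2.231]
wrist_force: [-1.1, 1.6, -0.8]
width: 0.0111
finger_force: 30.0
```

```bash
python3 - <<'E'
from h import *
o=sensors.get_obs();p=o['tool_pos']
e=np.array([np.cos(.66),np.sin(.66)]);H=np.array([.519,.121])+.111*e
x=(p[:2]-H)@e;print(p,x,'th from z',np.arcsin((p[2]+.0152-.085)/.212),'from x',np.arccos(-x/.212),o['wrist_force'],o['wrist_torque'],o['width'])
E
```

```text
[0.4543 0.0689 0.1555] -0.19404561166927106 th from z 0.4163889733898968 from x 0.414520638673628 [-1.1281  1.592  -0.7635] [ 0.4638  0.0912 -0.0016] 0.01112447982211671
```

arm_command([
  {"grip":1,"slide":[0,-0.0045,0.0103],"spin":0},
  {"grip":1,"slide":[0,-0.0042,0.0105],"spin":0},
  {"grip":1,"slide":[0,-0.0039,0.0106],"spin":0},
  {"grip":1,"slide":[0,-0.0036,0.0106],"spin":0},
  {"grip":1,"slide":[0,-0.0033,0.0107],"spin":0},
  {"grip":1,"slide":[0,-0.0031,0.0108],"spin":0},
  {"grip":1,"slide":[0,-0.0027,0.0109],"spin":0},
  {"grip":1,"slide":[0,-0.0025,0.011],"spin":0},
  {"grip":1,"slide":[0,0,0],"spin":0},
])

```text
time: 28.3
tool_pos: [0.4432, 0.0603, 0.1123]
ee_rot: [-3.141, -0.0, 2.231]
wrist_force: [-0.1, 0.1, -3.8]
width: 0.0114
finger_force: 30.0
```

arm_command([
  {"grip":1,"slide":[0,-0.0015,0.007],"spin":0},
  {"grip":1,"slide":[0,0,0],"spin":0},
])

```text
time: 28.55
tool_pos: [0.4428, 0.06, 0.1094]
ee_rot: [-3.141, 0.0, 2.231]
wrist_force: [0.8, 1.3, -3.1]
width: 0.0113
finger_force: 30.0
```

arm_command([
  {"grip":1,"slide":[0,-0.001,0.006],"spin":0},
  {"grip":1,"slide":[0,0,0],"spin":0},
])

```text
time: 28.8
tool_pos: [0.4424, 0.0597, 0.1065]
ee_rot: [-3.141, 0.0, 2.231]
wrist_force: [-1.2, 0.2, -3.6]
width: 0.0111
finger_force: 30.0
```

arm_command([
  {"grip":1,"slide":[0,-0.001,0.006],"spin":0},
  {"grip":1,"slide":[0,-0.001,0.006],"spin":0},
  {"grip":1,"slide":[0,0,0],"spin":0},
])

```text
time: 29.18
tool_pos: [0.4415, 0.0591, 0.1002]
ee_rot: [-3.141, 0.0, 2.231]
wrist_force: [-1.4, 1.5, -4.5]
width: 0.0112
finger_force: 30.0
```

arm_command([
  {"grip":1,"slide":[0,-0.0007,0.004],"spin":0},
  {"grip":1,"slide":[0,-0.0005,0.004],"spin":0},
  {"grip":1,"slide":[0,0,0],"spin":0},
])

```text
time: 29.55
tool_pos: [0.4411, 0.0588, 0.0964]
ee_rot: [-3.141, 0.0, 2.231]
wrist_force: [-0.9, -0.6, -3.1]
width: 0.011
finger_force: 30.0
```

arm_command([
  {"grip":1,"slide":[0,-0.0005,0.004],"spin":0},
  {"grip":1,"slide":[0,0,0],"spin":0},
])

```text
time: 29.8
tool_pos: [0.441, 0.0586, 0.095]
ee_rot: [3.141, 0.0, 2.231]
wrist_force: [-2.8, -0.0, -0.4]
width: 0.011
finger_force: 30.0
```

arm_command([
  {"grip":1,"slide":[0,-0.0004,0.004],"spin":0},
  {"grip":1,"slide":[0,0,0],"spin":0},
])

```text
time: 30.05
tool_pos: [0.441, 0.0586, 0.0942]
ee_rot: [3.141, 0.001, 2.231]
wrist_force: [-5.0, 0.5, 6.1]
width: 0.0108
finger_force: 30.0
```

The cover now rests on the catch at about 0.12. I'll press on in 1 mm steps and watch the force.

arm_command([
  {"grip":1,"slide":[0,0,0.002],"spin":0},
  {"grip":1,"slide":[0,0,0],"spin":0},
])

```text
time: 30.3
tool_pos: [0.441, 0.0586, 0.094]
ee_rot: [3.141, 0.001, 2.231]
wrist_force: [-5.8, 0.4, 10.3]
width: 0.0113
finger_force: 30.0
```

arm_command([
  {"grip":1,"slide":[0,0,0.002],"spin":0},
  {"grip":1,"slide":[0,0,0],"spin":0},
])

```text
time: 30.55
tool_pos: [0.441, 0.0585, 0.0935]
ee_rot: [3.141, 0.001, 2.231]
wrist_force: [-8.0, 0.3, 12.1]
width: 0.0111
finger_force: 30.0
```

arm_command([
  {"grip":1,"slide":[0.001,-0.0015,0.001],"spin":0},
  {"grip":1,"slide":[0,0,0],"spin":0},
])

```text
time: 30.8
tool_pos: [0.441, 0.0585, 0.0931]
ee_rot: [3.139, 0.002, 2.231]
wrist_force: [-5.1, 1.5, 10.3]
width: 0.0112
finger_force: 30.0
```

arm_command([
  {"grip":1,"slide":[0,0,0.001],"spin":0},
  {"grip":1,"slide":[0,0,0],"spin":0},
])

```text
time: 31.05
tool_pos: [0.4409, 0.0584, 0.0923]
ee_rot: [3.139, 0.002, 2.231]
wrist_force: [-5.4, 1.4, 8.5]
width: 0.0107
finger_force: 30.0
```

arm_command([
  {"grip":1,"slide":[0,0,0.002],"spin":0},
  {"grip":1,"slide":[0,0,0],"spin":0},
])

```text
time: 31.3
tool_pos: [0.4407, 0.0583, 0.0904]
ee_rot: [3.14, 0.002, 2.231]
wrist_force: [-3.8, 0.5, 5.7]
width: 0.0116
finger_force: 30.0
```

arm_command([
  {"grip":1,"slide":[0,0,0.002],"spin":0},
  {"grip":1,"slide":[0,0,0],"spin":0},
])

```text
time: 31.55
tool_pos: [0.4405, 0.0582, 0.0881]
ee_rot: [3.141, 0.001, 2.231]
wrist_force: [-1.4, -0.2, 2.1]
width: 0.0114
finger_force: 30.0
```

arm_command([
  {"grip":1,"slide":[0,0,0.002],"spin":0},
  {"grip":1,"slide":[0,0,0],"spin":0},
])

```text
time: 31.8
tool_pos: [0.4403, 0.0581, 0.0862]
ee_rot: [3.141, 0.001, 2.231]
wrist_force: [-0.4, -2.0, -1.6]
width: 0.0111
finger_force: 30.0
```

arm_command([
  {"grip":1,"slide":[0,0,0.002],"spin":0},
  {"grip":1,"slide":[0,0,0],"spin":0},
])

```text
time: 32.05
tool_pos: [0.4402, 0.0581, 0.0851]
ee_rot: [-3.141, 0.001, 2.231]
wrist_force: [3.0, -1.9, -4.7]
width: 0.0112
finger_force: 30.0
```

arm_command([
  {"grip":1,"slide":[0,0,0.002],"spin":0},
  {"grip":1,"slide":[0,0,0],"spin":0},
])

```text
time: 32.3
tool_pos: [0.4401, 0.0581, 0.0843]
ee_rot: [-3.141, 0.001, 2.231]
wrist_force: [3.3, -3.5, -5.1]
width: 0.0111
finger_force: 30.0
```

arm_command([
  {"grip":1,"slide":[0,0,0.002],"spin":0},
  {"grip":1,"slide":[0,0,0],"spin":0},
])

```text
time: 32.55
tool_pos: [0.4401, 0.0581, 0.0835]
ee_rot: [-3.141, 0.001, 2.231]
wrist_force: [3.1, -4.2, -5.9]
width: 0.011
finger_force: 30.0
```

arm_command([
  {"grip":1,"slide":[0,0,0.002],"spin":0},
  {"grip":1,"slide":[0,0,0],"spin":0},
])

```text
time: 32.8
tool_pos: [0.4401, 0.058, 0.0834]
ee_rot: [-3.141, 0.001, 2.231]
wrist_force: [1.0, -4.6, 0.2]
width: 0.0112
finger_force: 30.0
```

arm_command([
  {"grip":1,"slide":[0,0,0.002],"spin":0},
  {"grip":1,"slide":[0,0,0],"spin":0},
])

```text
time: 33.05
tool_pos: [0.4401, 0.0581, 0.0832]
ee_rot: [-3.142, 0.001, 2.231]
wrist_force: [-0.7, -6.0, 5.2]
width: 0.011
finger_force: 30.0
```

arm_command([
  {"grip":1,"slide":[0,0,0.002],"spin":0},
  {"grip":1,"slide":[0,0,0],"spin":0},
])

```text
time: 33.3
tool_pos: [0.4401, 0.0581, 0.0832]
ee_rot: [3.141, 0.001, 2.232]
wrist_force: [-4.1, -5.0, 9.1]
width: 0.011
finger_force: 30.0
```

arm_command([
  {"grip":1,"slide":[0,0,0.002],"spin":0},
  {"grip":1,"slide":[0,0,0],"spin":0},
])

```text
time: 33.55
tool_pos: [0.4401, 0.0581, 0.0831]
ee_rot: [3.141, 0.002, 2.232]
wrist_force: [-4.2, -5.3, 13.3]
width: 0.0111
finger_force: 30.0
```

Firm on the seal: travel has stopped at z = 0.083 and the force has risen to 13 N. I'll relax the load, open only slightly (there is 30 mm behind the bar) and withdraw upward.

arm_command([
  {"grip":1,"slide":[0,0,-0.003],"spin":0},
  {"grip":1,"slide":[0,0,-0.002],"spin":0},
  {"grip":0.4,"slide":[0,0,0],"spin":0},
  {"grip":0.4,"slide":[0,0,0],"spin":0},
  {"grip":0.4,"slide":[0,0,0],"spin":0},
])

```text
time: 34.17
tool_pos: [0.4396, 0.0591, 0.082]
ee_rot: [-3.142, -0.001, 2.232]
wrist_force: [-0.3, 0.2, -0.4]
width: 0.028
finger_force: 0.0
```

arm_command([
  {"grip":0.4,"slide":[0,0,-0.01],"spin":0},
  {"grip":0.4,"slide":[0,0,-0.02],"spin":0},
  {"grip":0.4,"slide":[0,0,-0.04],"spin":0},
  {"grip":0.4,"slide":[0,0,-0.06],"spin":0},
  {"grip":0.4,"slide":[0,0,-0.06],"spin":0},
  {"grip":0.4,"slide":[0,-0.08,0],"spin":0},
  {"grip":0.4,"slide":[0,-0.08,0],"spin":0},
  {"grip":0.4,"slide":[0,0,0],"spin":0},
])

```text
time: 35.17
tool_pos: [0.3761, 0.0086, 0.1784]
ee_rot: [3.14, 0.002, 2.229]
wrist_force: [-0.0, 0.1, 0.2]
width: 0.0279
finger_force: 0.0
```

```bash
python3 - <<'E'
from h import *
o=sensors.get_obs();print(o['tool_pos'],o['wrist_force'],o['time'],o['width'])
s=snapshot('side')[:,:,::-1];w=snapshot('wrist')[:,:,::-1]
out=np.zeros((600,800,3),np.uint8); out[:300,:480]=cv2.resize(w,(480,300)); out[300:]=cv2.resize(s[130:239,215:400],(800,471))[100:400]
cv2.imwrite('pics/end.png',out)
E
```

```text
[0.3761 0.0086 0.1784] [-0.0161  0.1147  0.1542] 35.175 0.027913587010068623
```

Pictures are used up, so I'll check by a light touch instead. With the fingers closed, the bar top should be met near z≈0.105 if the cover is shut, or about 12 mm higher if it has popped up.

arm_command([
  {"grip":1,"slide":[0,0.08,0],"spin":0},
  {"grip":1,"slide":[0,0.08,0],"spin":0},
  {"grip":1,"slide":[0,0,0.04],"spin":0},
  {"grip":1,"slide":[0,0,0.03],"spin":0},
  {"grip":1,"slide":[0,0,0.02],"spin":0},
  {"grip":1,"slide":[0,0,0.01],"spin":0},
  {"grip":1,"slide":[0,0,0.008],"spin":0},
  {"grip":1,"slide":[0,0,0],"spin":0},
])

```text
time: 36.28
tool_pos: [0.4399, 0.0583, 0.1234]
ee_rot: [3.141, 0.0, 2.231]
wrist_force: [-0.7, 0.5, 0.7]
width: 0.0007
finger_force: 0.0
```

arm_command([
  {"grip":1,"slide":[0,0,0.008],"spin":0},
  {"grip":1,"slide":[0,0,0],"spin":0},
])

```text
time: 36.52
tool_pos: [0.4398, 0.0584, 0.1191]
ee_rot: [-3.141, -0.0, 2.231]
wrist_force: [0.0, -0.3, 0.3]
width: 0.0004
finger_force: 0.0
```

arm_command([
  {"grip":1,"slide":[0,0,0.004],"spin":0},
  {"grip":1,"slide":[0,0,0],"spin":0},
])

```text
time: 36.78
tool_pos: [0.4398, 0.0584, 0.1171]
ee_rot: [-3.141, -0.0, 2.231]
wrist_force: [0.3, 0.3, 0.6]
width: 0.0005
finger_force: 0.0
```

arm_command([
  {"grip":1,"slide":[0,0,0.004],"spin":0},
  {"grip":1,"slide":[0,0,0],"spin":0},
])

```text
time: 37.02
tool_pos: [0.4398, 0.0585, 0.115]
ee_rot: [-3.141, -0.0, 2.231]
wrist_force: [0.2, -1.0, -0.7]
width: 0.0002
finger_force: 0.0
```

arm_command([
  {"grip":1,"slide":[0,0,0.006],"spin":0},
  {"grip":1,"slide":[0,0,0.004],"spin":0},
  {"grip":1,"slide":[0,0,0],"spin":0},
])

```text
time: 37.4
tool_pos: [0.4397, 0.0585, 0.1099]
ee_rot: [-3.141, -0.0, 2.231]
wrist_force: [-0.3, -1.1, 0.0]
width: 0.0007
finger_force: 0.0
```

arm_command([
  {"grip":1,"slide":[0,0,0.004],"spin":0},
  {"grip":1,"slide":[0,0,0],"spin":0},
])

```text
time: 37.65
tool_pos: [0.4398, 0.0584, 0.108]
ee_rot: [-3.141, -0.0, 2.231]
wrist_force: [0.4, -1.2, -0.7]
width: 0.0003
finger_force: 0.0
```

arm_command([
  {"grip":1,"slide":[0,0,0.003],"spin":0},
  {"grip":1,"slide":[0,0,0],"spin":0},
])

```text
time: 37.9
tool_pos: [0.4399, 0.0584, 0.1066]
ee_rot: [-3.141, -0.0, 2.231]
wrist_force: [0.5, -0.1, -0.8]
width: 0.0004
finger_force: 0.0
```

arm_command([
  {"grip":1,"slide":[0,0,0.004],"spin":0},
  {"grip":1,"slide":[0,0,0],"spin":0},
])

```text
time: 38.15
tool_pos: [0.4398, 0.0584, 0.1045]
ee_rot: [-3.141, -0.0, 2.231]
wrist_force: [0.4, -0.5, 1.1]
width: 0.0004
finger_force: 0.0
```

arm_command([
  {"grip":1,"slide":[0,0,0.003],"spin":0},
  {"grip":1,"slide":[0,0,0],"spin":0},
])

```text
time: 38.4
tool_pos: [0.4398, 0.0584, 0.1031]
ee_rot: [-3.141, -0.0, 2.231]
wrist_force: [0.1, 0.3, 0.2]
width: 0.0005
finger_force: 0.0
```

arm_command([
  {"grip":1,"slide":[0,0,0.003],"spin":0},
  {"grip":1,"slide":[0,0,0],"spin":0},
])

```text
time: 38.65
tool_pos: [0.4398, 0.0584, 0.1016]
ee_rot: [-3.141, -0.0, 2.231]
wrist_force: [0.3, -0.3, 0.6]
width: 0.0001
finger_force: 0.0
```

arm_command([
  {"grip":1,"slide":[0,0,0.003],"spin":0},
  {"grip":1,"slide":[0,0,0],"spin":0},
])

```text
time: 38.9
tool_pos: [0.4401, 0.0585, 0.1011]
ee_rot: [3.141, 0.0, 2.231]
wrist_force: [-1.4, -0.2, 5.5]
width: 0.0004
finger_force: 2.2
```

arm_command([
  {"grip":1,"slide":[0,0,0.003],"spin":0},
  {"grip":1,"slide":[0,0,0],"spin":0},
])

```text
time: 39.15
tool_pos: [0.4401, 0.0584, 0.1009]
ee_rot: [3.141, 0.001, 2.231]
wrist_force: [-5.1, -0.8, 11.0]
width: 0.0008
finger_force: 5.3
```

arm_command([
  {"grip":1,"slide":[0,0,0.003],"spin":0},
  {"grip":1,"slide":[0,0,0],"spin":0},
])

```text
time: 39.4
tool_pos: [0.4402, 0.0584, 0.1008]
ee_rot: [3.14, 0.001, 2.232]
wrist_force: [-6.2, -0.9, 17.3]
width: 0.0003
finger_force: 8.3
```

The contact is firm at z = 0.101, with no yielding up to 17 N (17.3 N at the wrist), so the cover is shut on its seal. I'll retreat and hand in.

arm_command([
  {"grip":1,"slide":[0,0,-0.005],"spin":0},
  {"grip":1,"slide":[0,0,-0.02],"spin":0},
  {"grip":1,"slide":[0,0,-0.06],"spin":0},
  {"grip":1,"slide":[0,0,-0.06],"spin":0},
  {"grip":1,"slide":[0,-0.06,0],"spin":0},
  {"grip":1,"slide":[0,0,0],"spin":0},
  {"grip":1,"slide":[0,0,0],"spin":0},
])

```text
time: 40.28
tool_pos: [0.4165, 0.0402, 0.1694]
ee_rot: [3.141, -0.0, 2.231]
wrist_force: [0.6, 0.3, 0.1]
width: 0.0005
finger_force: 0.0
```

```bash
python3 -c "
from bench import sensors,ticket
o=sensors.get_obs();print(o['tool_pos'],o['wrist_force']);print(ticket.close_job())"
```

```text
[0.41646262 0.04024834 0.16938194] [0.63058601 0.29182623 0.12510598]
the job is handed in; nothing more can be done
None
```

The job is handed in, with no verdict returned: the pigment vial stands in the middle hole, and the cover was let down in the grip and pressed past the catch onto its seal (17 N peak; shut by force and height only, since my picture views were used up).

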